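# Put the soap away under the push-latch lid

## Task

Put the bar of soap away in its dish without picking it up: press the closed lid down once so that it pops open, push the soap along the dish's front tray until it is fully inside the box part, then press the lid down again so that it latches shut. Push and press only, leave the tumbler, toothpaste, comb and tongue cleaner where they are, and finish clear of everything.

Things in the scene. Friction and masses are not known exactly. Their poses are not given: they have to be found in the camera images.
- dish: Teal plastic soap dish fixed level on the ledge, 214 mm long (own x -102 to 112), 96 wide (y). Origin: on the ledge, on the centre line, below the closed lid's front edge. x points from the open front tray into the box part, y along the hinge, z up. A level floor, top at z 6 mm, runs right through. Front tray: x -102 to 0, no front wall, side rails up to z 14. Clear width 84 mm all along.
- box_floor (a point): Centre of the box part's floor (dish x 52 mm, z 6 mm; axes as the dish). The box part spans dish x 0 to 104 mm, side walls up to z 40 mm, back wall up to z 34 mm; it has no front wall, only the lid's lip closes it. Same clear width of 84 mm as the tray.
- lid_hinge (a point): Middle of the lid's hinge pin (dish x 100 mm, z 42 mm), which runs along the dish's y; axes as the dish. The cream ridged lid is a plate 98 mm long from pin to front edge, 80 wide, 5 thick, its top face 3 mm above the pin when level; a lip hangs 14 mm below the plate under its front edge (lip's inner face 94 mm from the pin). It fits between the side walls.
- lid (a joint): Lid angle (rad): 0 latched shut and level, grows as the front edge rises, 1.1 popped fully open (stop), -0.065 pressed in to the hard stop (pad 5 mm lower). Push-push latch with opening spring: pressed from 0 beyond -0.045 and let go, it springs open to 1.1 in about 1 s; pressed from open down beyond -0.045 and let go, it rises to 0 and stays latched; let go earlier, it reopens. About 2 N moves it.
- lid_pad (a point): Press here: centre of a teal disc, 22 mm across, on the lid's outer (upper) face, on the centre line, 80 mm from the hinge pin and 18 mm from the front edge. Moves with the lid; its z axis is the outward normal of the face, its x axis points along the lid to the pin. Closed: dish x 20 mm, z 45 mm. When open, the outer face looks up and away from the tray.
- soap: Pale pink bar of soap, loose, about 80 g, 44 (x) by 64 (y) by 24 mm high, rounded edges. Origin: centre of its underside. Starts on the tray's floor in front of the lid, its x within 0.25 rad of the dish's x. Fully inside when none of it is in front of or under the lid's lip: centre at dish x 28 mm or more if straight (72 to 80 at the back wall). If it sticks out, the lid cannot go down.
- tumbler: Blue plastic tumbler, 70 mm across at the rim, 95 mm high, with two toothbrushes leaning out of it up to 190 mm high and up to 45 mm from its axis (they belong to it). Loose, stands beside the dish. Origin: centre of its underside. Leave alone.
- toothpaste: White and red closed toothpaste tube lying flat, 143 x 48 x 33 mm, long side along its x. Loose, beside the dish. Origin: centre of its underside. Leave alone.
- comb: Green plastic comb lying flat, 150 x 33 x 5 mm, long side along its x. Loose, beside the dish's front tray. Origin: centre of its underside. Leave alone.
- tongue_cleaner: Curved U-shaped stainless tongue cleaner lying flat, 128 x 56 x 6 mm, long side along its x. Loose, beside the dish's front tray. Origin: on its underside near its middle. Leave alone.
Things that resemble listed ones, but are neither listed nor needed, are in the scene too. What is meant by the soap is not purple, and is the smaller of those in its own colour.

How it is judged (in metres and radians):
On the way, in this order (a step that is already met when the one before it is completed fails the run):
1. the lid is pressed in (value of joint lid below -0.03 rad), for 0.02 s.
2. the lid has popped open (value of joint lid above 0.9 rad), for 0.2 s.
3. the soap is inside the box part with the lid still open (x of soap in the frame of dish above 0.024 m and value of joint lid above 0.6 rad), for 0.1 s.
4. the lid is pressed in again (value of joint lid below -0.03 rad), for 0.02 s.
At the end, for the whole second after the job is handed in: The lid is latched shut by itself (lid angle -0.025 to 0.03 rad, still), and the soap lies flat and at rest on the floor of the box part behind the lid's lip (its centre 24 mm or more behind the lid's front edge) (value of joint lid between -0.025 and 0.03 rad and velocity of joint lid between -0.05 and 0.05 rad/s and x of soap in the frame of dish between 0.024 and 0.085 m and z of soap in the frame of dish below 0.01 m and angle between soap's own z axis and vertical below 0.1 rad and linear speed of soap below 0.01 m/s); the robot touches nothing.
It fails at once if the soap is lifted (its underside more than 8 mm above the dish's floor) or tipped by more than 0.35 rad (height (world z) of soap above 0.014 m or angle between soap's own z axis and vertical above 0.35 rad).
It fails at once if the tumbler is moved more than 15 mm or tipped (distance of tumbler from where it was at the start of the episode above 0.015 m or angle between tumbler's own z axis and vertical above 0.3 rad).
It fails at once if the toothpaste is moved more than 15 mm (distance of toothpaste from where it was at the start of the episode above 0.015 m).
It fails at once if the comb is moved more than 15 mm (distance of comb from where it was at the start of the episode above 0.015 m).
It fails at once if the tongue cleaner is moved more than 15 mm (distance of tongue_cleaner from where it was at the start of the episode above 0.015 m).
It also fails if it takes over 58 s, if anything falls off the work surface, if the arm or the gripper's body presses on something with over 40 N, if the wrist force passes 120 N, or if a joint passes its speed limit or range.

## Robot

A 7-joint arm with a two-finger parallel gripper is mounted at the origin on the work surface. World frame = base frame: x ahead of the robot, y to its left, z up, the work surface at z = 0. Lengths are in mm, angles in rad, forces in N, time in s.
With the tool pointing down it reaches from about 400 to 875 mm from the base axis. Payload 4.4 kg.
Tool frame: the origin (TCP) lies at the very end of the fingers, on their centre line; the grasp point (between the pads) lies 19 mm behind it; y points along the fingers, x is the direction in which the jaws open and shut, and the axes are right-handed (so a half turn about y gives the same grasp; the last joint's range is limited). The gripper opens to 85 mm and grips with 20 to 120 N. Pads are 22 mm wide; open, the fingers measure 114 mm over their backs; the gripper's body (76 mm by 85 mm) begins 54 mm behind the grasp point. The pads swing forward as they close: fully open they stand 13 mm farther back than shut.
Start: joints at [-1.262, 0.628, 0.038, 1.517, -0.027, 0.996, -0.02], TCP at [237.934, 604.901, 231.313] pointing down, gripper open.
Joint ranges: [-3.06, 3.06], [-0.37, 2.12], [-1.25, 1.32], [0.18, 2.47], [-1.1, 4.24], [0.23, 1.98], [-2.94, 2.94]. Speed limits (rad/s): [2.57, 2.57, 3.14, 3.14, 3.14, 3.14, 3.14].

## Interface

Orientations are given as [roll, pitch, yaw] about the fixed x, y, z axes, in that order (R = Rz(yaw) Ry(pitch) Rx(roll)).
In Python, from cell import readout, eyes, finish_job gives the robot as it stands. The module is installed in compiled form; this text tells all that it offers.
- The arm moves only by the tool apply_moves, never from a script. Its argument "commands" is a list that holds one entry, the list of rows, each a list of 6 numbers: the shift along the tool's x, y, z in units of 0.04 m (1.0 is 0.04 m), then the turn, a rotation vector about the tool's x, y, z in units of 5 degrees (1.0 is 5 degrees). A call has 1 to 8 rows; each row shifts and turns the pose as measured when the row begins, along the tool's axes as they then stand; what a row does not reach is not made up. A row lasts 1/12 s, in which the tool goes at most 41.7 mm and 7.16 degrees, less where a joint would pass 70% of its speed; a pose out of reach is approached as far as the arm can. A call with a number of a shift or a turn outside -1 to 1 is refused whole. A call with a gripper value outside its range is refused whole. "claw" is the finger opening in mm, from 0 to 85.4, set as the call begins (left out, the last holds). The fingers move at their own pace and stop on an object; the grip force is fixed at half the most. Time passes only in rows, so rows that do not move let the fingers close. It gives the time, the measured TCP pose, the force and the opening at its end, in the units of the state.
- readout.read_state(): the state, without advancing time (a new reading comes with each control period).
- eyes.get_image(name): name is "scene" or "top" or "wrist"; returns a dict with "image" (400x640x3 uint8, red, green, blue), "mtx" (3x3 intrinsics, pixels), "rvec" (rotation vector, rad) and "tvec" (3), from world to camera coordinates, as OpenCV has them. Camera axes: x right, y down, z forward; pixel columns grow to the right and rows downward; lengths in mm; the calibration is good to about 2 mm. The wrist camera is an equidistant fisheye: a pixel r from the principal point sees the ray r / f radians off the axis. A picture is of the moment at which its call begins. There is no depth.
- finish_job(): hands the job in, once; it reports no verdict.
The state is a dict: "clock": time; "qpos": joint angles; "qd": joint speeds; "tau": joint torques, N m; "eef_pos": TCP position; "tool_rot": TCP orientation; "force": force on the tool from outside, world axes, zero at the start; "torque": the same for the moment, N m; "width": finger opening in mm.
Only numpy, scipy, OpenCV 4.12 (cv2) and the standard library are available. Lean on these libraries where they do the work, as an engineer would, in place of code of your own. Each camera call takes 0.05 s, during which the arm holds its last target. There are 200 camera calls.

## Working session

There is one attempt and no reset: what is moved stays moved. The work goes in short steps, Python scripts to look and compute and a tool call to move; the robot and the scene stay as the last step left them, time stands still between calls to the robot, and variables do not carry over. Pictures are saved under pics/ and viewed, about 8 in all and at most 12, crops included, and the job is handed in when it is done.

Besides the shell and the picture viewer there is one more tool, called after "Call:" as name(argument=value, ...) on one line, values as JSON. apply_moves: Moves the arm, as the interface text tells. Shifts and turns lie within -1 to 1; 1 stands for 0.04 m of shift or 5 degrees of turn. Its arguments: {"type":"object","properties":{"commands":{"type":"array"},"claw":{"type":"number"}},"required":["commands"]}

```bash
mkdir -p pics
cat > h.py <<'E'
import numpy as np, cv2
from scipy.spatial.transform import Rotation as R
from cell import readout, eyes
def ray(im,u,v,fish=False):
    K=im["mtx"];Rm=cv2.Rodrigues(np.array(im["rvec"],float))[0];t=np.array(im["tvec"],float).ravel()
    x=(u-K[0][2])/K[0][0];y=(v-K[1][2])/K[1][1]
    if fish:
        r=np.hypot(x,y);s=np.sin(r)/max(r,1e-9);d=np.array([x*s,y*s,np.cos(r)])
    else: d=np.array([x,y,1.])
    d=Rm.T@d; return -Rm.T@t,d/np.linalg.norm(d)
def onz(im,u,v,z,fish=False):
    c,d=ray(im,u,v,fish);return c+d*(z-c[2])/d[2]
def proj(im,P):
    return cv2.projectPoints(np.array(P,float).reshape(-1,1,3),np.array(im["rvec"],float),np.array(im["tvec"],float),np.array(im["mtx"],float),None)[0].reshape(-1,2)
def save(im,n,s=1,crop=None):
    a=im["image"][...,::-1]
    if crop: a=a[crop[1]:crop[3],crop[0]:crop[2]]
    cv2.imwrite(n,cv2.resize(a,None,fx=s,fy=s,interpolation=cv2.INTER_CUBIC))
E
python3 - <<'E'
from h import *
import pickle
for n in("top","scene"):
    im=eyes.get_image(n);pickle.dump(im,open(n+"0.pkl","wb"));save(im,f"pics/{n}0.png",1.25)
    print(n,im["mtx"],ray(im,320,200))
s=readout.read_state();print(s)
E
```

```text
top [[383.6249781    0.         314.43495057]
 [  0.         383.6249781  196.54824023]
 [  0.           0.           1.        ]] (array([372.04557849,  59.40269997, 752.17217536]), array([ 0.23536498, -0.03284244, -0.971352  ]))
scene [[491.27151819   0.         321.79208189]
 [  0.         491.27151819 205.13021052]
 [  0.           0.           1.        ]] (array([1054.34399177, -105.51348602,  997.20237738]), array([-0.49541755,  0.15020179, -0.8555705 ]))
{'clock': 0.1, 'qpos': array([-1.26177535,  0.62926401,  0.03843183,  1.51827558, -0.02700072,
        0.99631267, -0.02000505]), 'qd': array([-0.00064465, -0.0022649 , -0.00017194, -0.00270698, -0.00130299,
        0.00099438, -0.00072101]), 'tau': array([ 3.16849255e-03, -5.64522922e+01,  1.23065528e+00, -1.93972421e+01,
        1.12934524e-02,  5.36084350e-03,  2.09101302e-05]), 'eef_pos': array([237.72470221, 604.35573095, 230.47167141]), 'tool_rot': array([-1.57080661,  0.00174209,  1.19598018]), 'force': array([-0.38483144,  0.10046554, -0.54124217]), 'torque': array([0.02767092, 0.02280095, 0.01242625]), 'width': 85.71586955886}
```

View pics/top0.png

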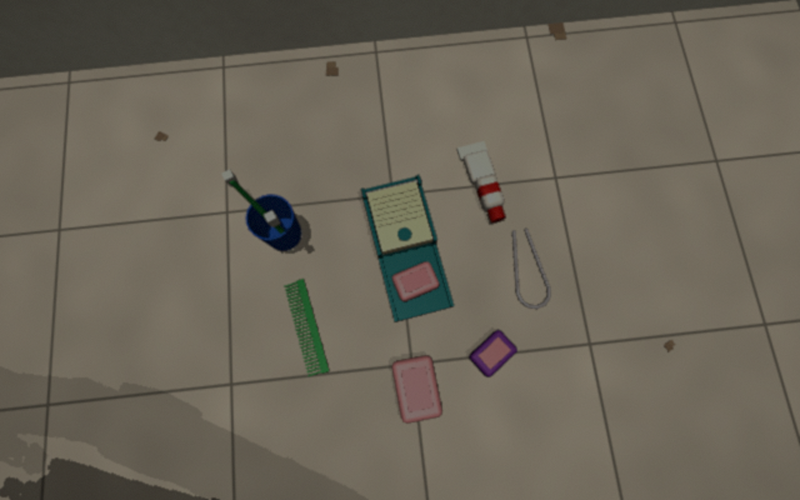

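View pics/scene0.png

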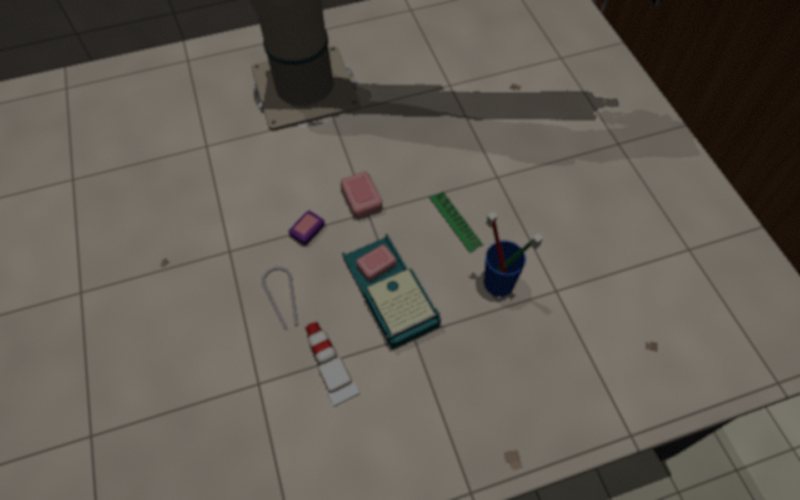

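The top view shows the dish with its pad at about (404,234), the small pink soap on the tray at (415,281) and a larger pink decoy at (416,388). The purple decoy is at (493,353), the tumbler at (272,222) and the comb at (307,327). The scene view shows the same layout from the far side, with the pad at (393,286) and the soap at (377,263).

```bash
cat > m.py <<'E'
from h import *
import pickle
I={n:pickle.load(open(n+"0.pkl","rb")) for n in("top","scene")}
def masks(im):
    h=cv2.cvtColor(im["image"],cv2.COLOR_RGB2HSV)
    H,S,V=[h[...,i].astype(int) for i in range(3)]
    return ((H>80)&(H<100)&(S>90)&(V>30)), (((H<8)|(H>168))&(S>60)&(V>90))
def blobs(m):
    n,l,s,c=cv2.connectedComponentsWithStats(m.astype(np.uint8));return [(c[i],s[i],l==i) for i in range(1,n) if s[i][4]>25]
rays={}
for n,im in I.items():
    t,p=masks(im)
    for nm,m in(("teal",t),("pink",p)):
        for c,s,l in blobs(m): print(n,nm,c.round(1),s)
E
python3 m.py
```

```text
top teal [326.1 158.8] [289 141  60  52 203]
top teal [329.5 222. ] [ 291  159   72   98 1847]
top teal [323.3 187. ] [319 183  10   9  74]
top pink [391.9 150.4] [384 145  17  12 112]
top pink [397.5 169.1] [394 165   8  10  55]
top pink [332.5 223.8] [314 210  37  30 638]
top pink [395.1 282.1] [383 270  25  25 311]
top pink [333.6 310.6] [ 314  285   40   54 1198]
scene teal [306.8 231.4] [275 189  77  86 894]
scene teal [313.7 228.5] [311 226   7   6  34]
scene pink [288.4 153. ] [273 138  33  31 653]
scene pink [244.4 178.8] [236 172  18  15 143]
scene pink [300.4 208.2] [286 197  30  24 403]
scene pink [249.6 261.5] [245 257   8  12  50]
scene pink [257.  276.7] [250 271  16  13  88]
```

```bash
cat >> m.py <<'E'
print("----")
def tri(a,b):
    (c1,d1),(c2,d2)=a,b
    A=np.stack([d1,-d2],1);k=np.linalg.lstsq(A,c2-c1,rcond=None)[0]
    p,q=c1+k[0]*d1,c2+k[1]*d2;return ((p+q)/2).round(1),np.linalg.norm(p-q).round(1)
print("pad",tri(ray(I["top"],323.3,187),ray(I["scene"],313.7,228.5)))
print("soap",tri(ray(I["top"],332.5,223.8),ray(I["scene"],300.4,208.2)))
for n,im in I.items():
    h=cv2.cvtColor(im["image"],cv2.COLOR_RGB2HSV);H,S,V=[h[...,i].astype(int) for i in range(3)]
    pad=(323,187) if n=="top" else (314,228)
    m=(H>18)&(H<45)&(S>45)&(V>105)
    for z,nm,mm in((45,"lid",m),(28,"soap",masks(im)[1])):
        for c,s,l in blobs(mm):
            if s[4]<150: continue
            P=np.array([onz(im,u,v,z)[:2] for v,u in np.argwhere(l)],np.float32)
            r=cv2.minAreaRect(P);print(n,nm,c.round(),s[4],np.round(r[0],1),np.round(r[1],1),round(r[2],1))
    # rail front corners of teal
    t=masks(im)[0];c,s,l=max(blobs(t),key=lambda b:b[1][4])
    q=cv2.approxPolyDP(cv2.convexHull(np.argwhere(l)[:,::-1].astype(np.int32)),3,True)[:,0]
    for u,v in q: print(n,"teal corner",u,v,onz(im,u,v,14)[:2].round(1),onz(im,u,v,40)[:2].round(1),onz(im,u,v,0)[:2].round(1))
E
python3 m.py | sed -n '/----/,$p'
```

```text
----
pad (array([568. ,  26. ,  45.2]), np.float64(0.7))
soap (array([498.5,  16. ,  26.2]), np.float64(0.7))
top lid [564.  11.] 228 [ 903.9 -536.9] [ 16.7 108.3] 0.7
top lid [494.  18.] 425 [ 903.6 -382. ] [185.8  17.4] 89.8
top lid [598.  64.] 7166 [ 761.5 -587.3] [212.8 252.3] 89.6
top lid [494.  80.] 10476 [ 762.3 -349.1] [252.5 252.2] 0.0
top lid [359.  31.] 657 [903.7 -91. ] [252.3  17.8] 89.8
top lid [371.  90.] 9384 [762.7 -91.3] [253.6 253.2] 89.9
top lid [238.  43.] 622 [904.  167.2] [ 18.1 251.5] 0.0
top lid [244. 104.] 10195 [762.9 167.3] [253.1 252.9] 90.0
top lid [116.  55.] 686 [904.3 425.4] [252.3  17.4] 89.9
top lid [116. 118.] 10116 [762.9 425.6] [253.5 253.6] 0.0
top lid [27. 64.] 298 [904.4 614.8] [ 17.1 111.5] 0.0
top lid [ 24. 127.] 4716 [762.9 612.1] [252.1 109.3] 0.7
top lid [615. 182.] 4645 [ 504.  -546.4] [130.2 252.2] 89.9
top lid [526. 202.] 12763 [ 504.3 -349.1] [252.8 253.3] 90.0
top lid [402. 218.] 9312 [504.4 -91.4] [252.3 253. ] 89.9
top lid [319. 172.] 1776 [598.8  31. ] [97.  78.5] 8.3
top lid [248. 235.] 9077 [504.6 167.3] [253.4 253.3] 0.0
top li
[... 747 characters left out ...]
r 362 244 [455.4 -36.1] [452.5 -32.7] [457.  -37.9]
top teal corner 316 256 [442.3  54.4] [439.9  54.6] [443.7  54.3]
top teal corner 291 159 [642.9  83.5] [633.3  82.7] [648.  84.]
top teal corner 348 195 [554.9 -22. ] [548.5 -19.1] [558.4 -23.5]
scene soap [288. 153.] 653 [339.1  33.3] [86.5 56.9] 4.6
scene soap [300. 208.] 403 [499.1  15.6] [40.8 60.5] 17.4
scene teal corner 350 257 [644.4  83.6] [655.3  78.6] [638.6  86.2]
scene teal corner 313 274 [656.5  -5.3] [667.  -8.] [650.8  -3.9]
scene teal corner 275 204 [461.6 -35.6] [477.3 -37.5] [453.2 -34.6]
scene teal corner 309 189 [447.7  51.9] [463.7  47.8] [439.   54.2]
scene teal corner 349 249 [625.6  88.1] [636.9  83. ] [619.5  90.8]
```

Call:
apply_moves(commands=[[[-0.65,-0.15,-0.76,0,0,0],[-0.65,-0.15,-0.76,0,0,0],[-0.65,-0.15,-0.76,0,0,0],[-0.65,-0.15,-0.76,0,0,0],[-0.65,0,-0.76,0,0,0],[-0.65,0,-0.76,0,0,0],[-0.65,0,-0.76,0,0,0],[-0.65,0,-0.76,0,0,0]]], claw=0)

```text
clock: 0.77
eef_pos: [385.1, 320.6, 249.5]
tool_rot: [-1.563, 0.003, 1.217]
force: [0.9, 0.1, -0.8]
width: 0.3
```

```bash
cat > g.py <<'E'
# usage: g.py dishx dishy z tilt_deg  -> remaining shift (tool units, total) and turn (5deg units)
import sys; from h import *
O=np.array([548.2,23.4,0]);Y=0.145
dx,dy,z,t=map(float,sys.argv[1:5])
T=O+R.from_euler('z',Y).apply([dx,dy,z])
s=readout.read_state();Rc=R.from_euler('xyz',s["tool_rot"])
# tilt: tip forward (+dish x) by t
Rt=R.from_euler('z',Y)*R.from_euler('y',-np.radians(t))*R.from_euler('z',np.pi/2)*R.from_euler('x',-np.pi/2)
d=Rc.inv().apply(T-s["eef_pos"])/40
v=np.degrees((Rc.inv()*Rt).as_rotvec())/5
q=R.from_euler('z',-Y).apply(s["eef_pos"]-O)
print("t",s["clock"],"dishpos",q.round(1),"shift",d.round(3),"turn",v.round(2),"F",s["force"].round(1),"w",s["width"].round(1),"q",s["qpos"].round(2))
E
python3 g.py 20 0 150 0
```

```text
Traceback (most recent call last):
  File "g.py", line 12, in <module>
    print("t",s["clock"],"dishpos",q.round(1),"shift",d.round(3),"turn",v.round(2),"F",s["force"].round(1),"w",s["width"].round(1),"q",s["qpos"].round(2))
                                                                                                               ^^^^^^^^^^^^^^^^
AttributeError: 'float' object has no attribute 'round'
```

```bash
sed -i 's/s\["width"\].round(1)/round(s["width"],1)/' g.py; python3 g.py 20 0 150 0
```

```text
t 0.7667 dishpos [-118.4  317.7  249.5] shift [-5.311  2.455 -6.856] turn [-0.09 -5.71 -0.02] F [ 0.9  0.1 -0.8] w 0.3 q [-0.78  0.4   0.05  1.9  -0.03  0.85  0.5 ]
```

Call:
apply_moves(commands=[[[-0.6,0,-0.77,0,0,0],[-0.6,0,-0.77,0,0,0],[-0.6,0,-0.77,0,0,0],[-0.6,0,-0.77,0,0,0],[-0.6,0,-0.77,0,0,0],[-0.6,0,-0.77,0,0,0],[-0.6,0,-0.77,0,0,0],[-0.6,0,-0.77,0,0,0]]])

```text
clock: 1.43
eef_pos: [553.0, 39.5, 247.2]
tool_rot: [-1.56, 0.005, 1.218]
force: [0.4, 1.0, 0.1]
width: 0.1
```

Call:
apply_moves(commands=[[[0,0.2,0,0,-0.95,0],[0,0.2,0,0,-0.95,0],[0,0.2,0,0,-0.95,0],[0,0.2,0,0,-0.95,0],[0,0.2,0,0,-0.95,0],[0,0.2,0,0,-0.95,0],[0,0,0,0,0,0]]])

```text
clock: 2.02
eef_pos: [556.6, 22.5, 195.0]
tool_rot: [-1.558, 0.007, 1.717]
force: [-0.1, 0.7, 0.4]
width: -0.2
```

```bash
python3 g.py 20 0 100 0
```

```text
t 2.0167 dishpos [  8.2  -2.1 195. ] shift [ 0.069  2.37  -0.325] turn [-0.14  0.02 -0.09] F [-0.1  0.7  0.4] w -0.2 q [-0.07  0.54 -0.04  1.81  0.04  0.8   1.59]
```

Call:
apply_moves(commands=[[[0.03,0.85,-0.15,-0.14,0,-0.09],[0.03,0.85,-0.15,0,0,0],[0,0.8,0,0,0,0],[0,0.5,0,0,0,0],[0,0,0,0,0,0]]])

```text
clock: 2.43
eef_pos: [571.7, 26.4, 73.5]
tool_rot: [-1.578, -0.0, 1.705]
force: [-0.5, -0.1, 0.1]
width: 0.2
```

```bash
python3 g.py 20 0 46 0; python3 -c "
from h import *
im=eyes.get_image('scene');save(im,'pics/s1.png',3,(200,100,440,300))"
```

```text
t 2.4333 dishpos [23.7 -0.4 73.5] shift [0.009 0.686 0.098] turn [ 0.08 -0.13  0.  ] F [-0.5 -0.1  0.1] w 0.2 q [-0.08  0.73 -0.03  1.87  0.04  0.53  1.57]
```

View pics/s1.png

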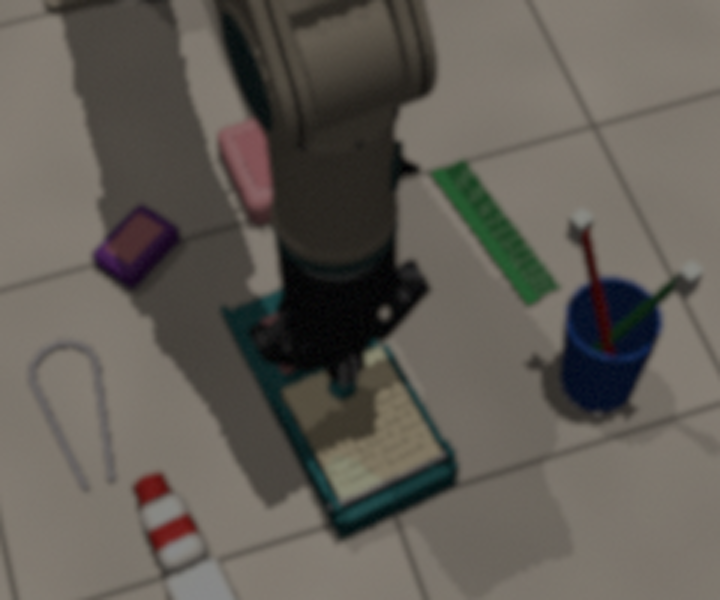

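The view shows the fingertip right above the teal pad at (345,388), with the lid shut and the neighbours untouched.

Call:
apply_moves(commands=[[[0,0.35,0.08,0,-0.1,0],[0,0.25,0,0,0,0],[0,0.12,0,0,0,0],[0,0.05,0,0,0,0]]])

```text
clock: 2.82
eef_pos: [573.5, 26.3, 48.3]
tool_rot: [-1.588, 0.001, 1.71]
force: [0.5, 0.5, -0.7]
width: 0.1
```

```bash
python3 g.py 20 0 40 0
```

```text
t 2.8167 dishpos [25.5 -0.8 48.3] shift [0.018 0.204 0.141] turn [ 0.19 -0.07 -0.01] F [ 0.5  0.5 -0.7] w 0.1 q [-0.08  0.77 -0.03  1.89  0.04  0.47  1.57]
```

Call:
apply_moves(commands=[[[0,0.06,0.2,0.25,0,0],[0,0.08,0.05,0,0,0],[0,0.06,0,0,0,0],[0,0.06,0,0,0,0]]])

```text
clock: 3.15
eef_pos: [565.2, 25.1, 40.5]
tool_rot: [-1.569, 0.002, 1.709]
force: [-0.7, 0.9, 2.9]
width: -0.3
```

```bash
python3 g.py 20 0 40 0
```

```text
t 3.15 dishpos [17.  -0.7 40.5] shift [ 0.019  0.013 -0.074] turn [-0.02 -0.08 -0.02] F [-0.7  0.9  2.9] w -0.3 q [-0.08  0.78 -0.03  1.89  0.04  0.47  1.57]
```

Call:
apply_moves(commands=[[[0,0.05,0,0,0,0],[0,0.04,0,0,0,0]]])

```text
clock: 3.32
eef_pos: [565.3, 25.1, 38.4]
tool_rot: [-1.57, 0.002, 1.708]
force: [-4.2, 0.1, 17.8]
width: 0.2
```

Call:
apply_moves(commands=[[[0,-0.8,0.2,0,0,0],[0,-0.95,0.2,0,0,0],[0,-0.95,0.2,0,0,0],[0,-0.95,0.2,0,0,0],[0,-0.8,0.6,0,0,0],[0,0,0.95,0,0,0],[0,0,0.95,0,0,0],[0,0,0.95,0,0,0]]], claw=35)

```text
clock: 3.98
eef_pos: [402.0, 3.1, 222.9]
tool_rot: [-1.582, 0.002, 1.709]
force: [-0.5, 0.2, 0.7]
width: 35.1
```

```bash
python3 g.py -95 0 60 20
```

```text
t 3.9833 dishpos [-147.6    1.   222.9] shift [-0.01   4.088 -1.268] turn [-3.87 -0.07 -0.03] F [-0.5  0.2  0.7] w 35.1 q [-0.04  0.29 -0.05  2.18  0.02  0.66  1.6 ]
```

Call:
apply_moves(commands=[[[0,0.5,-0.4,0,0,0],[0,0.8,-0.4,0,0,0],[0,0.4,-0.3,-0.9,0,0],[0,0,0,-0.9,0,0],[0,0,0,-0.9,0,0],[0,0,0,-0.9,0,0],[0,0,0,0,0,0]]])

```text
clock: 4.57
eef_pos: [425.9, -0.9, 151.9]
tool_rot: [-1.74, 0.021, 1.704]
force: [-0.7, -0.5, 1.5]
width: 34.7
```

```bash
python3 g.py -95 0 40 20;  python3 -c "
from h import *
im=eyes.get_image('scene');save(im,'pics/s2.png',3,(200,100,440,300))"
```

```text
t 4.5667 dishpos [-124.5   -6.4  151.9] shift [ 0.228  2.878 -0.254] turn [-2.06 -0.07 -0.27] F [-0.7 -0.5  1.5] w 34.7 q [ 0.08  0.41 -0.21  2.34  0.42  0.25  1.21]
```

View pics/s2.png

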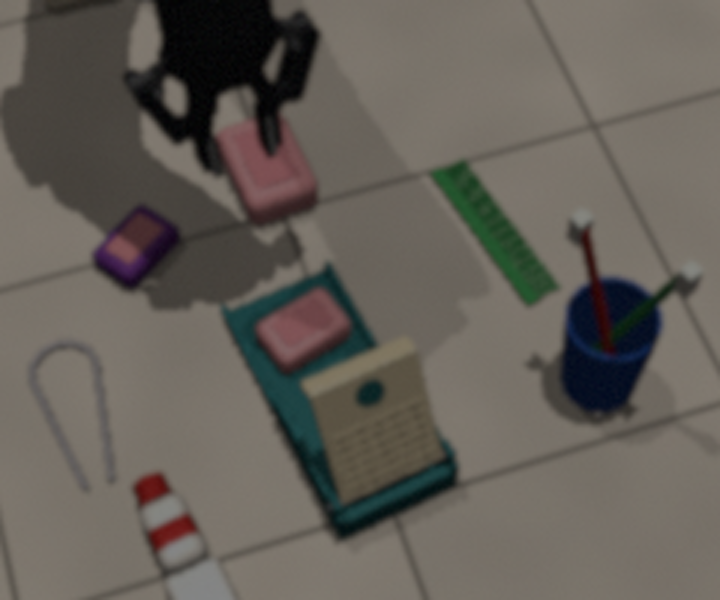

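The lid stands fully open, with the pad at (370,392). The soap is untouched on the tray at (303,328), and the gripper hovers over the large decoy well above it.

```bash
python3 g.py -100 0 60 8
```

```text
t 4.6167 dishpos [-123.9   -6.2  152.1] shift [ 0.21   2.367 -0.199] turn [ 0.35 -0.1  -0.25] F [ 0.5 -0.5 -1. ] w 35.0 q [ 0.08  0.41 -0.21  2.34  0.41  0.25  1.22]
```

Call:
apply_moves(commands=[[[0.1,0.3,-0.1,0.2,-0.1,-0.25],[0.1,0.5,0,0.15,0,0],[0,0.6,0,0,0,0],[0,0.6,0,0,0,0],[0,0.3,0,0,0,0],[0,0,0,0,0,0]]])

```text
clock: 5.12
eef_pos: [440.4, 6.6, 84.6]
tool_rot: [-1.703, 0.007, 1.715]
force: [0.0, -0.8, 0.3]
width: 35.2
```

```bash
python3 g.py -98 0 13 8
```

```text
t 5.1167 dishpos [-109.1   -1.1   84.6] shift [ 0.04   1.811 -0.039] turn [-0.08  0.   -0.08] F [ 0.  -0.8  0.3] w 35.2 q [ 0.18  0.6  -0.37  2.33  1.09  0.24  0.54]
```

Call:
apply_moves(commands=[[[0.04,0.4,0,0.5,0,0],[0,0.5,0,0.5,0,0],[0,0.4,0,0,0,0],[0,0,0,0,0,0]]])

```text
clock: 5.45
eef_pos: [446.1, 7.9, 32.6]
tool_rot: [-1.611, 0.009, 1.714]
force: [-0.3, 0.8, -0.1]
width: 34.8
```

```bash
python3 g.py -98 0 13 3
```

```text
t 5.45 dishpos [-103.3   -0.5   32.6] shift [ 0.018  0.494 -0.112] turn [-0.14 -0.01 -0.1 ] F [-0.3  0.8 -0.1] w 34.8 q [ 0.18  0.74 -0.38  2.25  1.07  0.3   0.57]
```

Call:
apply_moves(commands=[[[0.02,0.3,-0.1,-0.1,0,-0.1],[0,0.12,0,0,0,0],[0,0.05,0,0,0,0],[0,0,0,0,0,0]]])

```text
clock: 5.78
eef_pos: [452.5, 8.8, 16.1]
tool_rot: [-1.62, 0.004, 1.716]
force: [-0.1, 0.5, -0.6]
width: 35.3
```

```bash
python3 g.py -60 0 13 5
```

```text
t 5.7833 dishpos [-96.8  -0.6  16.1] shift [ 0.016  0.122 -0.916] turn [-0.43  0.   -0.04] F [-0.1  0.5 -0.6] w 35.3 q [ 0.16  0.77 -0.35  2.25  1.18  0.27  0.46]
```

Call:
apply_moves(commands=[[[0.01,0.04,-0.12,0,0,0],[0,0.03,-0.12,0,0,0],[0,0.01,-0.12,-0.1,0,0],[0,0.01,-0.12,-0.1,0,0],[0,0.01,-0.12,-0.1,0,0],[0,0.01,-0.12,-0.1,0,0],[0,0.01,-0.12,-0.1,0,0],[0,0.01,-0.12,-0.1,0,0]]])

```text
clock: 6.45
eef_pos: [494.6, 14.6, 16.5]
tool_rot: [-1.679, 0.005, 1.715]
force: [-0.3, -0.1, -1.0]
width: 35.0
```

```bash
python3 g.py -20 0 13 8
```

```text
t 6.45 dishpos [-54.3  -0.9  16.5] shift [ 0.024  0.179 -0.843] turn [-0.36  0.   -0.06] F [-0.3 -0.1 -1. ] w 35.0 q [ 0.16  0.79 -0.37  2.19  1.25  0.27  0.4 ]
```

Call:
apply_moves(commands=[[[0.01,0.05,-0.12,-0.1,0,0],[0,0.04,-0.12,-0.1,0,0],[0,0.03,-0.12,-0.1,0,0],[0,0.02,-0.12,-0.1,0,0],[0,0.02,-0.12,-0.1,0,0],[0,0.02,-0.12,-0.1,0,0],[0,0.02,-0.1,-0.1,0,0],[0,0.02,-0.06,-0.1,0,0]]])

```text
clock: 7.12
eef_pos: [531.3, 20.2, 12.2]
tool_rot: [-1.752, 0.006, 1.716]
force: [-1.1, 0.2, 0.5]
width: 34.9
```

```bash
python3 g.py 8 0 13 10; python3 -c "
from h import *
im=eyes.get_image('top');save(im,'pics/t3.png',4,(260,120,420,260))"
```

```text
t 7.1167 dishpos [-17.2  -0.7  12.2] shift [ 0.019  0.095 -0.624] turn [ 0.08  0.01 -0.07] F [-1.1  0.2  0.5] w 34.9 q [ 0.16  0.81 -0.37  2.16  1.5   0.26  0.17]
```

View pics/t3.png

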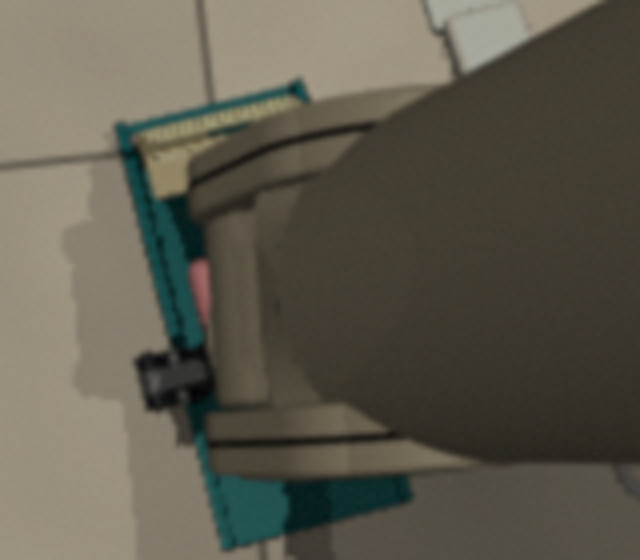

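The arm covers most of the top view. A pink strip of soap shows ahead of the finger at (200,290), and the wrist housing reaches towards the lid, so I'll check that clearance from the scene view.

```bash
python3 -c "
from h import *
im=eyes.get_image('scene');save(im,'pics/s4.png',3,(200,100,440,300))"
```

```text
(no output)
```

View pics/s4.png

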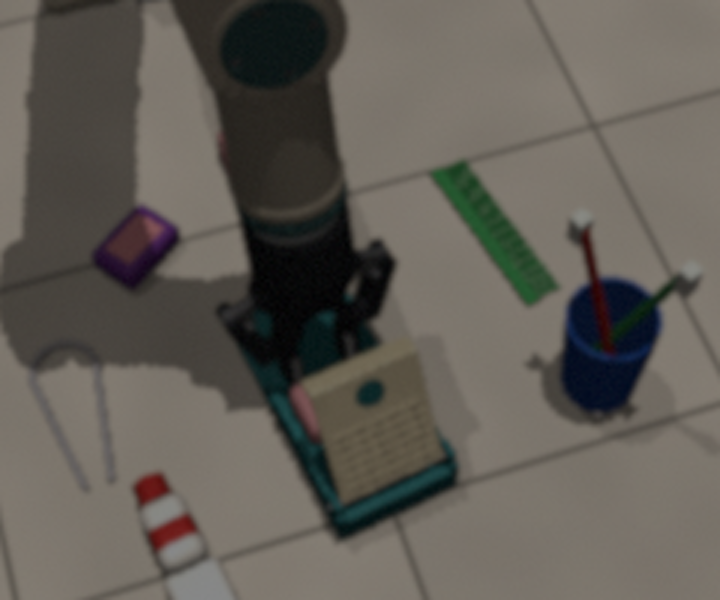

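The gripper is clear of the lip and the soap is entering the box at (303,410), so I'll carry on.

Call:
apply_moves(commands=[[[0.01,0.03,-0.1,0,0,0],[0,0.015,-0.1,0,0,0],[0,0.015,-0.1,0,0,0],[0,0.015,-0.1,0,0,0]]])

```text
clock: 7.55
eef_pos: [545.9, 22.7, 11.7]
tool_rot: [-1.749, 0.007, 1.717]
force: [-0.6, -0.0, -0.1]
width: 34.8
```

Call:
apply_moves(commands=[[[0,0.02,-0.09,0,0,0],[0,0.02,-0.08,0,0,0],[0,0,0,0,0,0]]])

```text
clock: 7.8
eef_pos: [553.6, 23.8, 11.3]
tool_rot: [-1.749, 0.007, 1.717]
force: [0.3, 0.0, -0.1]
width: 35.3
```

```bash
python3 g.py 8 0 13 10; python3 -c "
from h import *
im=eyes.get_image('scene');save(im,'pics/s5.png',4,(260,160,420,300))"
```

```text
t 7.8 dishpos [ 5.4 -0.4 11.3] shift [ 0.009 -0.031 -0.072] turn [ 0.04  0.03 -0.08] F [ 0.3  0.  -0.1] w 35.3 q [ 0.18  0.83 -0.41  2.1   1.33  0.3   0.34]
```

View pics/s5.png

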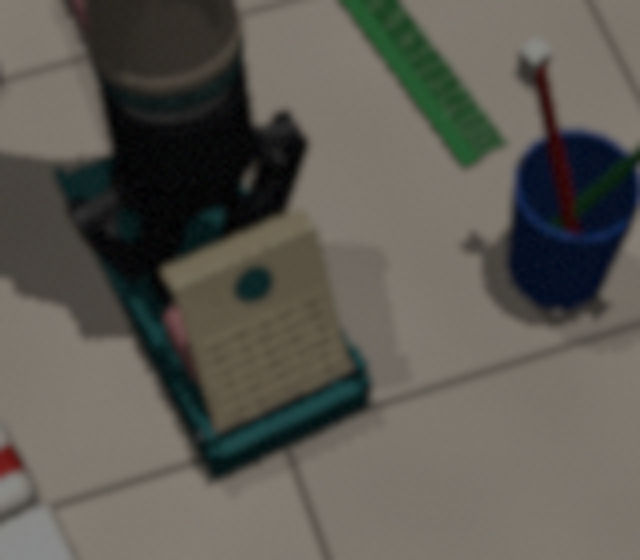

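The soap's side shows inside the box at (175,325), with the lid still open and clear. Next I back off and lift.

Call:
apply_moves(commands=[[[0,-0.1,0.3,0,0,0],[0,-0.1,0.7,0,0,0],[0,-0.1,0.8,0.4,0,0],[0,-0.3,0.8,0.8,0,0],[0,-0.8,0.3,0.8,0,0],[0,-0.95,0,0,0,0],[0,-0.95,0,0,0,0],[0,-0.95,0,0,0,0]]])

```text
clock: 8.52
eef_pos: [445.9, 6.7, 137.1]
tool_rot: [-1.625, 0.018, 1.72]
force: [1.3, -1.5, 0.4]
width: 35.0
```

Call:
apply_moves(commands=[[[0,-0.95,0,0,0,0],[0,-0.95,0,0,0,0],[0,0,0,0,0,0]]], claw=0)

```text
clock: 8.77
eef_pos: [442.6, 9.1, 221.7]
tool_rot: [-1.633, 0.018, 1.721]
force: [0.8, 0.6, 0.3]
width: 0.5
```

```bash
python3 g.py 95 0 230 0; python3 -c "
from h import *
im=eyes.get_image('top');save(im,'pics/t6.png',4,(260,120,420,260))
h=cv2.cvtColor(im['image'],cv2.COLOR_RGB2HSV);H,S,V=[h[...,i].astype(int) for i in range(3)]
m=((H<8)|(H>168))&(S>60)&(V>60)
n,l,s,c=cv2.connectedComponentsWithStats(m.astype(np.uint8))
for i in range(1,n):
    if s[i][4]>20:
        P=np.array([onz(im,u,v,30)-[548.2,23.4,0] for v,u in np.argwhere(l==i)]);P=R.from_euler('z',-.145).apply(P)
        print(c[i].round(),s[i],P.min(0).round(1),P.max(0).round(1))
"
```

```text
t 8.7667 dishpos [-106.5    1.1  221.7] shift [-0.058  0.105 -5.041] turn [ 0.71  0.07 -0.21] F [0.8 0.6 0.3] w 0.5 q [ 0.58  0.45 -0.92  2.12  0.56  0.76  1.02]
[333. 311.] [ 313  284   41   55 1616] [-248.7    9.6   30. ] [-159.4   72.9   30. ]
```

View pics/t6.png

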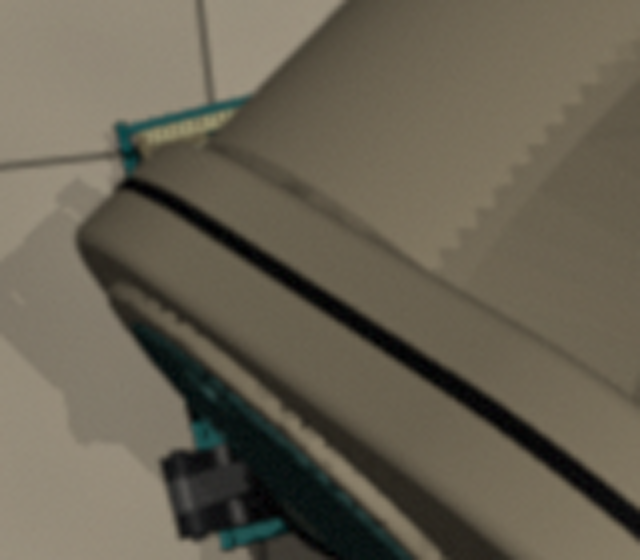

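The arm hides the box from above here. The wrist camera can give the soap's position in numbers instead.

```bash
python3 -c "
from h import *
im=eyes.get_image('wrist');save(im,'pics/w7.png',1.25)
h=cv2.cvtColor(im['image'],cv2.COLOR_RGB2HSV);H,S,V=[h[...,i].astype(int) for i in range(3)]
m=((H<8)|(H>168))&(S>60)&(V>50)
n,l,s,c=cv2.connectedComponentsWithStats(m.astype(np.uint8))
for i in range(1,n):
    if s[i][4]>60:
        P=np.array([onz(im,u,v,18,True)-[548.2,23.4,0] for v,u in np.argwhere(l==i)]);P=R.from_euler('z',-.145).apply(P)
        print(c[i].round(),s[i],P.min(0).round(1),P.max(0).round(1))
"
```

```text
[356.  77.] [ 325   36   63   85 4512] [-251.7    8.    18. ] [-159.8   74.3   18. ]
[240.  97.] [220  79  42  37 851] [-205.  -108.5   18. ] [-165.7  -61.5   18. ]
[203. 259.] [193 248  20  23 365] [   3.1 -166.7   18. ] [  38.4 -139.4   18. ]
[208. 288.] [194 277  27  19 276] [  47.8 -174.8   18. ] [  80.8 -133.1   18. ]
```

View pics/w7.png

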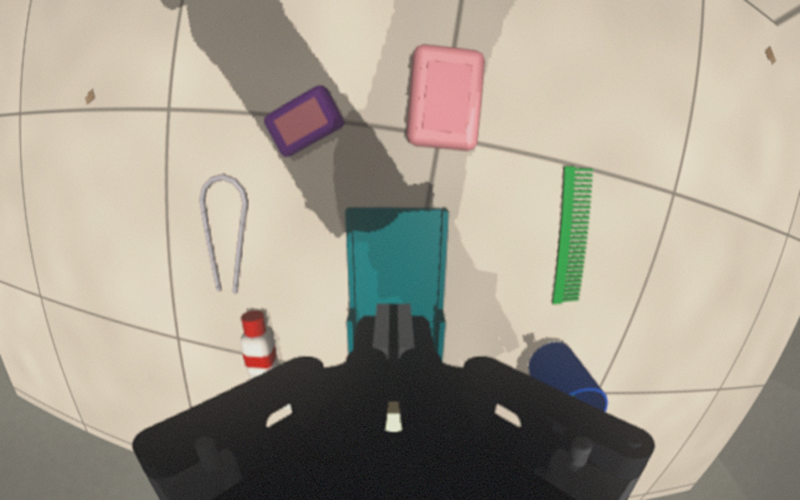

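The wrist view shows the tray empty from the front edge at (395,210) to the box, with the neighbours in place. Next I go over the lid to its far side.

Call:
apply_moves(commands=[[[0,-0.05,-0.9,0.35,0,-0.1],[0,-0.05,-0.95,0.35,0,-0.1],[0,0,-0.95,0,0,0],[0,0,-0.95,0,0,0],[0,0,-0.95,0,0,0],[0,0,-0.6,0,0,0],[0,0,0,0,0,0]]])

```text
clock: 9.45
eef_pos: [641.3, 33.4, 200.1]
tool_rot: [-1.525, 0.017, 1.724]
force: [0.7, -0.2, 0.5]
width: 0.1
```

```bash
python3 g.py 105 0 150 0;python3 -c "
from h import *
im=eyes.get_image('wrist')
h=cv2.cvtColor(im['image'],cv2.COLOR_RGB2HSV);H,S,V=[h[...,i].astype(int) for i in range(3)]
m=((H<8)|(H>168))&(S>60)&(V>50)
n,l,s,c=cv2.connectedComponentsWithStats(m.astype(np.uint8))
for i in range(1,n):
    if s[i][4]>60:
        P=np.array([onz(im,u,v,18,True)-[548.2,23.4,0] for v,u in np.argwhere(l==i)]);P=R.from_euler('z',-.145).apply(P)
        print(c[i].round(),s[i],P.min(0).round(1),P.max(0).round(1))
"
```

```text
t 9.45 dishpos [ 93.6  -3.6 200.1] shift [ 0.108  1.236 -0.344] turn [-0.52  0.09 -0.19] F [ 0.7 -0.2  0.5] w 0.1 q [ 0.33  0.79 -0.81  1.51  0.61  1.15  1.11]
[183. 123.] [173 114  23  19 400] [  10.7 -167.    18. ] [  31.8 -139.    18. ]
[318. 128.] [ 289  114   62   29 1573] [ 15.8 -33.4  18. ] [45.7 30.8 18. ]
[185. 159.] [169 150  33  19 507] [  52.7 -174.7   18. ] [  72.3 -132.6   18. ]
[522. 183.] [489 175  70  16 499] [ 71.2 202.7  18. ] [ 93.4 320.   18. ]
```

The wrist view puts the soap's tray-side edge at dish x of about 16 mm. That makes its centre about 38 mm, straight and fully behind the lip. Now I descend behind the lid.

Call:
apply_moves(commands=[[[0.1,0.3,-0.3,-0.5,0,-0.2],[0,0.6,-0.05,0,0,0],[0,0.7,0,0,0,0],[0,0.5,0,0,0,0],[0,0,0,0,0,0]]])

```text
clock: 9.92
eef_pos: [643.3, 38.9, 105.1]
tool_rot: [-1.554, 0.003, 1.73]
force: [-0.2, -0.2, -0.7]
width: 0.2
```

```bash
python3 g.py 80 0 110 0
```

```text
t 9.9167 dishpos [ 96.3   1.6 105.1] shift [-0.034 -0.116  0.41 ] turn [-0.19  0.16 -0.04] F [-0.2 -0.2 -0.7] w 0.2 q [ 0.31  0.89 -0.75  1.61  0.71  0.95  1.04]
```

Call:
apply_moves(commands=[[[-0.03,-0.06,0.2,-0.19,0.15,0],[0,-0.06,0.2,0,0,0],[0,0.15,0.24,0,0,0],[0,0.15,0.24,0,0,0],[0,0,0,0,0,0]]])

```text
clock: 10.33
eef_pos: [603.2, 31.7, 98.2]
tool_rot: [-1.568, 0.005, 1.721]
force: [-0.3, 0.7, -0.0]
width: -0.3
```

```bash
python3 g.py 47 0 80 0
```

```text
t 10.3333 dishpos [55.7  0.3 98.2] shift [-0.004  0.456  0.215] turn [-0.04  0.05 -0.06] F [-0.3  0.7 -0. ] w -0.3 q [ 0.33  0.84 -0.74  1.75  0.74  0.86  0.97]
```

Call:
apply_moves(commands=[[[0,0.22,0.12,0,0,0],[0,0.23,0.1,0,0,0],[0,0.17,0.08,0,0,0],[0,0.17,0.08,0,0,0],[0,0,0,0,0,0]]])

```text
clock: 10.75
eef_pos: [588.7, 29.8, 68.0]
tool_rot: [-1.573, 0.007, 1.721]
force: [0.7, 1.4, 1.6]
width: -0.0
```

```bash
python3 g.py 36 0 52 0; python3 -c "
from h import *
im=eyes.get_image('scene');save(im,'pics/s8.png',4,(260,160,420,300))"
```

```text
t 10.75 dishpos [41.   0.4 68. ] shift [-0.008  0.399  0.125] turn [ 0.02  0.06 -0.08] F [0.7 1.4 1.6] w -0.0 q [ 0.32  0.86 -0.7   1.81  0.79  0.77  0.91]
```

View pics/s8.png

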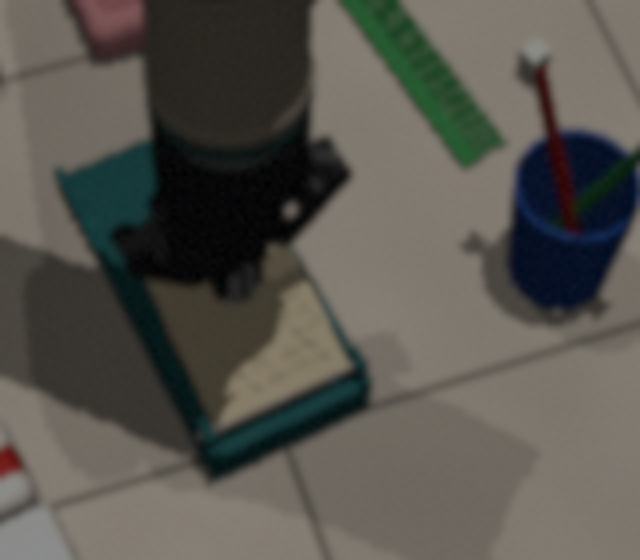

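The lid is coming down under the fingertip at (240,285). I continue down, moving forward onto the pad.

Call:
apply_moves(commands=[[[0,0.15,0.06,0,0,0],[0,0.15,0.06,0,0,0],[0,0.12,0.08,0,0,0],[0,0.06,0.1,0,0,0],[0,0,0.08,0,0,0]]])

```text
clock: 11.22
eef_pos: [576.8, 28.3, 48.0]
tool_rot: [-1.579, 0.005, 1.721]
force: [1.4, -0.0, 2.1]
width: 0.1
```

```bash
python3 g.py 21 0 40 0
```

```text
t 11.2167 dishpos [29.   0.7 48. ] shift [-0.015  0.197  0.202] turn [ 0.1   0.06 -0.06] F [ 1.4 -0.   2.1] w 0.1 q [ 0.31  0.87 -0.67  1.86  0.83  0.71  0.87]
```

Call:
apply_moves(commands=[[[0,0.04,0.12,0.1,0,0],[0,0.06,0.1,0,0,0],[0,0.06,0,0,0,0],[0,0.05,0,0,0,0]]])

```text
clock: 11.55
eef_pos: [566.8, 26.9, 39.5]
tool_rot: [-1.57, 0.005, 1.721]
force: [0.8, 1.0, 9.5]
width: 0.0
```

```bash
python3 g.py 20 0 39 0
```

```text
t 11.55 dishpos [18.9  0.8 39.5] shift [-0.02   0.012 -0.028] turn [-0.01  0.06 -0.06] F [0.8 1.  9.5] w 0.0 q [ 0.31  0.88 -0.66  1.88  0.85  0.69  0.85]
```

Force is rising at the hard stop depth. One more small nudge, as in the first press, then retreat.

Call:
apply_moves(commands=[[[0,0.04,0,0,0,0],[0,0,0,0,0,0]]])

```text
clock: 11.72
eef_pos: [566.8, 26.9, 39.4]
tool_rot: [-1.571, 0.007, 1.721]
force: [-1.5, -0.7, 9.8]
width: -0.1
```

Call:
apply_moves(commands=[[[0,-0.3,0,0,0,0],[0,-0.9,0,0,0,0],[0,-0.9,0,0,0,0],[0,-0.9,0,0,0,0],[0,-0.9,0.2,0,0,0],[0,0,0.9,0,0,0],[0,0,0.9,0,0,0],[0,0,0.9,0,0,0]]])

```text
clock: 12.38
eef_pos: [451.1, 12.4, 203.3]
tool_rot: [-1.567, 0.003, 1.721]
force: [0.6, -0.3, 0.9]
width: -0.1
```

Call:
apply_moves(commands=[[[0.9,-0.2,0,0,0,0],[0.9,-0.2,0,0,0,0],[0.9,-0.2,0,0,0,0],[0.9,0,0,0,0,0],[0.9,0,0,0,0,0],[0.9,0,0,0,0,0],[0,0,0,0,0,0],[0,0,0,0,0,0]]])

```text
clock: 13.05
eef_pos: [402.8, 222.6, 224.8]
tool_rot: [-1.546, 0.017, 1.709]
force: [-0.9, -1.4, -0.2]
width: -0.1
```

```bash
python3 g.py 20 0 39 0; python3 -c "
from h import *
im=eyes.get_image('scene');save(im,'pics/s9.png',1.25)"
```

```text
t 13.05 dishpos [-115.1  218.2  224.8] shift [-5.352  4.649 -3.532] turn [-0.29 -0.08 -0.19] F [-0.9 -1.4 -0.2] w -0.1 q [ 0.06  0.51 -0.9   1.99  0.51  0.91  0.59]
```

View pics/s9.png

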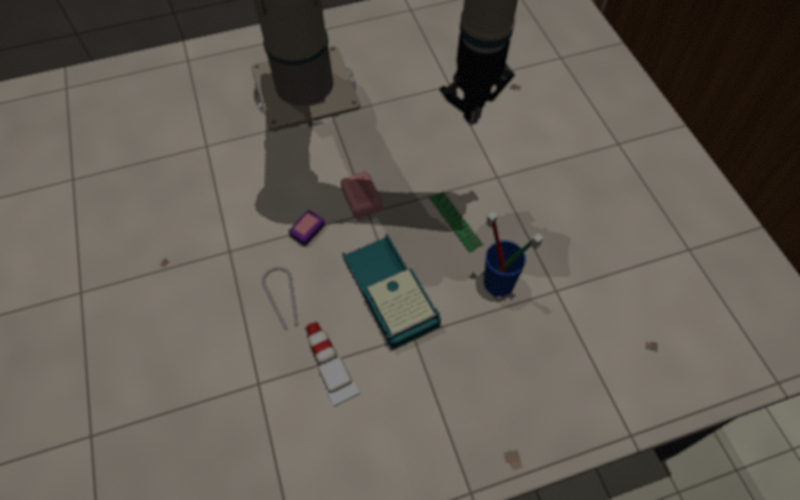

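The lid is shut with its pad at (393,286), as at the start, the tray is empty, and everything else is in its original place. I do a last numeric check of the pad height and hand in.

```bash
python3 -c "
from h import *
import pickle
from cell import finish_job
im=eyes.get_image('scene');o=pickle.load(open('scene0.pkl','rb'))
def pad(i):
    h=cv2.cvtColor(i['image'],cv2.COLOR_RGB2HSV)[219:238,303:324].astype(int)
    m=(h[...,0]>80)&(h[...,0]<100)&(h[...,1]>90);n,l,s,c=cv2.connectedComponentsWithStats(m.astype(np.uint8));return [(c[k].round(2),s[k][4]) for k in range(1,n)]
print(pad(o),pad(im)); print(readout.read_state()['clock'],finish_job())"
```

```text
[(array([4.16, 1.53]), np.int32(32)), (array([10.71,  9.5 ]), np.int32(34))] [(array([3.78, 1.39]), np.int32(36)), (array([10.71,  9.5 ]), np.int32(34))]
the job is handed in; nothing more can be done
13.15 None
```

The soap is in the box with the lid shut over it, and I handed the job in at 13.15 s; no verdict was reported.

I pressed the lid so it popped open, pushed the soap along the tray with the fingers partly open, and closed the lid from behind. I then pressed it to its hard stop and moved the arm clear.

- **Lid:** in the scene camera its pad was back on exactly the starting pixels about 1.4 s after I let go. The peak press force I read was about 18 N.
- **Soap:** before closing, the wrist camera put its tray-side edge at dish x of about 16 mm, so its centre was at about 38 mm (24 needed) and it lay straight. It could not be seen once the lid was shut, but the tray was empty.
- **Neighbours:** the tumbler, toothpaste, comb and tongue cleaner looked unmoved in the last picture; I did not measure them.
- **What did not go as planned:** the wrist joint's limit allowed about 10° of forward tilt during the push instead of the 25° I wanted, and that was enough. One check from the top camera failed because the arm blocked the view, so I used the wrist camera instead.

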